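# Press the stock bottles' stoppers home in order

### The job

The stoppers of the three stock bottles on the dispensing bench are standing proud: close the bottles by pressing each stopper gently down from above with the fingertips until it is fully home, the brown bottle first, then the blue one, then the white one. Leave every bottle standing upright where it is, do not lift or pull anything, and do not disturb the cup, the jar or the measuring cylinder.

Things in the scene. Friction and masses are not known exactly. Their poses are not given: they have to be found in the camera images.
- bottle_brown: dark brown stock bottle with a paper band, loose on the bench, about 0.4 kg: round body 64 mm in diameter, shoulder at 82 mm, neck lip 38 mm in diameter with its upper face 100 mm above the bottle's underside. Origin: centre of the underside; z up
- stopper_brown (a joint): how far the black stopper of the dark brown bottle stands proud (m): 0 when fully home, with its rim resting on the lip; 9 to 14 mm at the start; it grows upward. About 4 N pushes it down; it stays where it is left (no spring) and meets a hard stop at 0
- top_brown (a point): centre of the flat upper face of that black stopper (rim 35 mm in diameter and 6 mm thick, above it a springy rubber cap 31 mm in diameter and 10 mm thick); 116 mm above the bench when the stopper is fully home and nothing presses on it. The cap gives under the finger, about 1 mm for every 2.5 N and at most 6 mm, and springs back, so the finger must follow a little deeper than 116 mm. It moves straight up and down with the stopper
- bottle_blue: blue stock bottle with a paper band, loose on the bench, about 0.4 kg: round body 64 mm in diameter, shoulder at 82 mm, neck lip 38 mm in diameter with its upper face 100 mm above the bottle's underside. Origin: centre of the underside; z up
- stopper_blue (a joint): how far the blue stopper of the blue bottle stands proud (m): 0 when fully home, with its rim resting on the lip; 9 to 14 mm at the start; it grows upward. About 4 N pushes it down; it stays where it is left (no spring) and meets a hard stop at 0
- top_blue (a point): centre of the flat upper face of that blue stopper (rim 35 mm in diameter and 6 mm thick, above it a springy rubber cap 31 mm in diameter and 10 mm thick); 116 mm above the bench when the stopper is fully home and nothing presses on it. The cap gives under the finger, about 1 mm for every 2.5 N and at most 6 mm, and springs back, so the finger must follow a little deeper than 116 mm. It moves straight up and down with the stopper
- bottle_white: white stock bottle with a paper band, loose on the bench, about 0.4 kg: round body 64 mm in diameter, shoulder at 82 mm, neck lip 38 mm in diameter with its upper face 100 mm above the bottle's underside. Origin: centre of the underside; z up
- stopper_white (a joint): how far the white stopper of the white bottle stands proud (m): 0 when fully home, with its rim resting on the lip; 9 to 14 mm at the start; it grows upward. About 4 N pushes it down; it stays where it is left (no spring) and meets a hard stop at 0
- top_white (a point): centre of the flat upper face of that white stopper (rim 35 mm in diameter and 6 mm thick, above it a springy rubber cap 31 mm in diameter and 10 mm thick); 116 mm above the bench when the stopper is fully home and nothing presses on it. The cap gives under the finger, about 1 mm for every 2.5 N and at most 6 mm, and springs back, so the finger must follow a little deeper than 116 mm. It moves straight up and down with the stopper
- cup: bystander: open yellow plastic cup, 52 mm across the rim, 60 mm high; origin at the centre of its underside
- jar: bystander: green glass jar with green lid, 50 mm in diameter, 70 mm high; origin at the centre of its underside
- measure: bystander: pale clear measuring cylinder, foot 52 mm and tube 24 mm in diameter, 135 mm high; origin at the centre of its underside

How it is judged:
On the way, in this order (a step that is already met when the one before it is completed fails the run):
1. the brown bottle's stopper is home (value of joint stopper_brown below 0.0025 m), for 0.1 s.
2. the blue bottle's stopper is home (value of joint stopper_blue below 0.0025 m), for 0.1 s.
3. the white bottle's stopper is home (value of joint stopper_white below 0.0025 m), for 0.1 s.
At the end, for the whole second after the job is handed in: All three stoppers are home (less than 2.5 mm proud); the bottles stand upright (within 0.05 rad), at rest, within 25 mm of where they started; the cup, jar and measuring cylinder are within 15 mm of where they started (value of joint each of stopper_brown, stopper_blue, stopper_white below 0.0025 m and angle between each of bottle_brown, bottle_blue, bottle_white's own z axis and vertical below 0.05 rad and distance of each of bottle_brown, bottle_blue, bottle_white from where it was at the start of the episode below 0.025 m and linear speed of each of bottle_brown, bottle_blue, bottle_white below 0.02 m/s and distance of each of cup, jar, measure from where it was at the start of the episode below 0.015 m); the robot touches nothing.
It fails at once if a stopper is pushed down out of order (blue before brown is home, or white before blue is home) ((value of joint stopper_blue below 0.006 m and value of joint stopper_brown above 0.003 m) or (value of joint stopper_white below 0.006 m and value of joint stopper_blue above 0.003 m)).
It fails at once if a stopper is pulled up (more than 18 mm proud) or a bottle is lifted by more than 10 mm (value of joint any of stopper_brown, stopper_blue, stopper_white above 0.018 m or height (world z) of any of bottle_brown, bottle_blue, bottle_white above 0.01 m).
It fails at once if a bottle is tipped by more than 0.2 rad or shifted by more than 25 mm (angle between any of bottle_brown, bottle_blue, bottle_white's own z axis and vertical above 0.2 rad or distance of any of bottle_brown, bottle_blue, bottle_white from where it was at the start of the episode above 0.025 m).
It fails at once if a bottle or its stopper is pressed with more than 30 N (contact force between any of bottle_brown, bottle_blue, bottle_white and the fingers above 30 N).
It fails at once if the cup, jar or measuring cylinder is moved by more than 15 mm (distance of any of cup, jar, measure from where it was at the start of the episode above 0.015 m).
It also fails if it takes over 42 s, if anything falls off the work surface, if the arm or the gripper's body presses on something with over 40 N, if the wrist force passes 120 N, or if a joint passes its speed limit or range.

### The arm

A 7-joint arm with a two-finger parallel gripper is mounted at the origin on the work surface. World frame = base frame: x ahead of the robot, y to its left, z up, the work surface at z = 0. Lengths are in m, angles in rad, forces in N, time in s.
With the tool pointing down it reaches from about 0.425 to 0.925 m from the base axis. Payload 6.8 kg.
Tool frame: the origin (TCP) lies between the finger pads; the fingertips stand 25 mm ahead of it and the grasp point (between the pads) lies 6 mm ahead of it (bot.nose_length is the distance from the TCP to the fingertips, in m); x points along the fingers, y is the direction in which the jaws open and shut, and the axes are right-handed (so a half turn about x gives the same grasp; the last joint's range is limited). The gripper opens to 88 mm and grips with 3 to 60 N. Pads are 20 mm wide; open, the fingers measure 115 mm over their backs; the gripper's body (75 mm by 178 mm) begins 61 mm behind the grasp point.
Start: joints at [0.997, 0.477, 0.022, 1.555, -0.011, 1.109, -0.083], TCP at [0.303, -0.603, 0.248] pointing down, gripper open.
Joint ranges: [-2.96, 2.96], [-0.34, 2.1], [-1.41, 1.46], [0.24, 2.44], [-1.37, 4.51], [0.17, 1.92], [-2.96, 2.96]. Speed limits (rad/s): [2.39, 2.39, 3.14, 3.14, 3.14, 3.14, 3.14].

### API

Orientations are given as a unit quaternion [x, y, z, w].
In Python, from rig import bot, imaging gives the robot as it stands.
- The arm moves only by the tool servo_tool, never from a script. Its argument "deltas" is a list of rows, each a list of 4 numbers: the shift along the tool's x, y, z in m, then the turn about the tool's x in rad. In form: [[dx, dy, dz, twist], ...]. A call has 1 to 5 rows; each row shifts and turns the commanded pose from where the row before left it, along the tool's axes as they then stand; what a row does not reach is not made up. A row lasts 1/12 s, in which the tool goes at most 41.7 mm and 7.16 degrees, less where a joint would pass 70% of its speed; a pose out of reach is approached as far as the arm can. A call is refused whole if a number of a shift passes 0.0417 or a number of a turn 0.125, either way. A call with a gripper value outside its range is refused whole. "jaw" is the closure, from 0 (fully open) to 1 (shut), set as the call begins (left out, the last holds). The fingers move at their own pace and stop on an object; "newtons" is the grip in N (left out, the last holds). Time passes only in rows, so rows that do not move let the fingers close. It gives the time, the measured TCP pose, the force and the opening at its end, in the units of the state.
- bot.read_state(): the state, without advancing time (a new reading comes with each control period).
- imaging.read_camera(name): name is "side" or "top" or "wrist"; returns (picture, depth): 400x640x3 uint8, red, green, blue; 400x640 float32, m along the optical axis (not along the pixel's ray), 0 where there is no reading.
- imaging.get_calibration(name): a dict with "mtx" (3x3 intrinsics, pixels), "R" (3x3) and "t" (3): a world point X has camera coordinates R X + t. Camera axes: x right, y down, z forward; pixel columns grow to the right and rows downward; lengths in m; the calibration is good to about 2 mm. A picture is of the moment at which its call begins: read the wrist's pose just before it. get_calibration takes no time and is no camera call; for the wrist camera it gives the pose at the moment of the call.
- bot.sign_off(): hands the job in, once; it reports no verdict.
The state is a dict: "time": time; "joint_positions": joint angles; "qd": joint speeds; "effort": joint torques, N m; "position": TCP position; "tool_rot": TCP orientation; "ft_force": force on the tool from outside, world axes, zero at the start; "ft_torque": the same for the moment, N m; "width": finger opening in m.
Only numpy, scipy, OpenCV 4.12 (cv2) and the standard library are available. Lean on these libraries where they do the work, as an engineer would, in place of code of your own. Each camera call takes 0.05 s, during which the arm holds its last target.

## Working session

There is one attempt and no reset: what is moved stays moved. The work goes in short steps, Python scripts to look and compute and a tool call to move; the robot and the scene stay as the last step left them, time stands still between calls to the robot, and variables do not carry over. Pictures are saved under pics/ and viewed, and the job is handed in when it is done.

Besides the shell and the picture viewer there is one more tool, called by a JSON object that holds its "method" and its "body", one argument or row to a line. servo_tool: Moves the arm, as the interface text tells. Its arguments: {"type":"object","properties":{"deltas":{"type":"array","items":{"type":"array","items":{"type":"number"}}},"jaw":{"type":"number"},"newtons":{"type":"number"}},"required":["deltas"]}

```bash
mkdir -p pics
python3 - <<'E'
from rig import bot, imaging
import cv2,numpy as np
s=bot.read_state();print(s['time'],s['position'],s['tool_rot'],s['width'],bot.nose_length)
for n in ['top','side']:
    p,d=imaging.read_camera(n);cv2.imwrite(f'pics/{n}0.png',p[:,:,::-1]);np.savez(f'pics/{n}0.npz',p=p,d=d,**imaging.get_calibration(n))
    c=imaging.get_calibration(n);print(n,c, -c['R'].T@c['t'])
E
```

```text
0.0 [ 0.30288118 -0.6026051   0.24671169] [-0.68780849 -0.16381386  0.68821745 -0.16260761] 0.08765958013701607 0.025
top {'mtx': array([[383.93228217,   0.        , 320.88474926],
       [  0.        , 383.93228217, 198.65906147],
       [  0.        ,   0.        ,   1.        ]]), 'R': array([[-0.0873149 , -0.99617801, -0.0023419 ],
       [-0.97480308,  0.08592533, -0.2058538 ],
       [ 0.20526826, -0.01569122, -0.97857996]]), 't': array([0.04295145, 0.62250895, 0.7250243 ])} [4.61749468e-01 6.74515415e-04 8.37740664e-01]
side {'mtx': array([[413.31420443,   0.        , 318.17412505],
       [  0.        , 413.31420443, 201.02302693],
       [  0.        ,   0.        ,   1.        ]]), 'R': array([[-0.95878646, -0.28411106, -0.00307187],
       [-0.16142147,  0.55358083, -0.81700145],
       [ 0.23381967, -0.78283406, -0.57662743]]), 't': array([0.59342548, 0.17332367, 0.71161927])} [0.43055589 0.62972989 0.5537678 ]
```

View pics/top0.png

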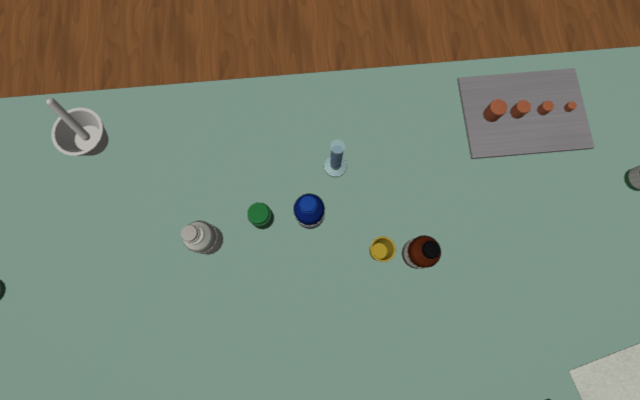

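View pics/side0.png

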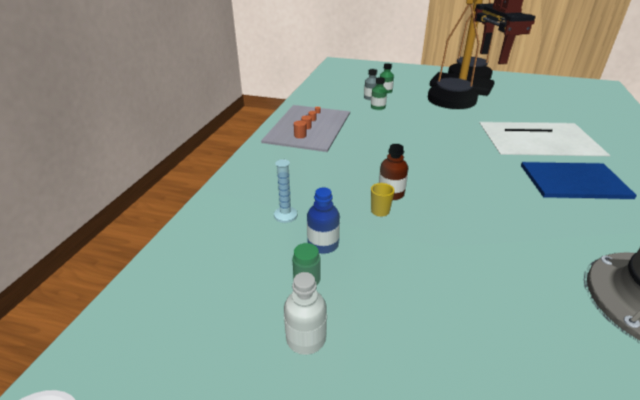

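The top view shows brown at about (424,251) with its stopper at (431,249), blue at (309,210), and white at (200,237) with its stopper at (191,233). The cup is at (382,249), the jar at (260,214) and the cylinder at (337,158). The side view shows the same order. Next I'll measure the stopper tops.

Run:
```python
import cv2,numpy as np
T={n:np.load(f'pics/{n}0.npz') for n in ['top','side']}
def back(c,u,v,d):
    x=np.linalg.inv(c['mtx'])@np.stack([u*d,v*d,d]);return c['R'].T@(x-c['t'][:,None])
for n,c in T.items():
    v,u=np.mgrid[0:400,0:640];d=c['d'];X=back(c,u.ravel().astype(float),v.ravel().astype(float),d.ravel().astype(float)).T.reshape(400,640,3)
    for nm,r in {'brown':(415,232,450,270),'blue':(290,190,328,228),'white':(178,220,215,255)}.items() if n=='top' else {'brown':(380,140,412,200),'blue':(303,185,343,255),'white':(280,270,330,350)}.items():
        x0,y0,x1,y1=r;P=X[y0:y1,x0:x1].reshape(-1,3);z=P[:,2]
        m=(z>0.117)&(z<0.14)&(P[:,0]>.3);Q=P[m]
        print(n,nm,m.sum(),Q.mean(0).round(4),np.percentile(z[m],[50,90,97]).round(4), 'min',Q.min(0).round(4),'max',Q.max(0).round(4))
        b=P[(z>0.03)&(z<0.14)];print('   all max z',b[:,2].max().round(4))
t=T['top']['p'][180:280,160:460][:,:,::-1]
cv2.imwrite('pics/z1.png',np.vstack([cv2.resize(t[:,10:70],(480,600)[:2],interpolation=0)[:500] ])) 
a=[cv2.resize(T['top']['p'][y-30:y+30,x-30:x+30,::-1],(260,260),interpolation=0) for x,y in [(428,250),(309,208),(195,236)]]
b=[cv2.resize(T['side']['p'][y-30:y+30,x-30:x+30,::-1],(260,260),interpolation=0) for x,y in [(396,160),(323,205),(305,290)]]
cv2.imwrite('pics/z2.png',np.vstack([np.hstack(a),np.hstack(b)]))
```

```text
top brown 233 [ 0.4989 -0.2048  0.1245] [0.1248 0.1263 0.1271] min [ 0.4841 -0.2207  0.1175] max [ 0.5147 -0.19    0.1284]
   all max z 0.1284
top blue 225 [0.6034 0.0153 0.1265] [0.1272 0.1289 0.1295] min [ 0.5888 -0.0008  0.1171] max [0.6192 0.0318 0.1302]
   all max z 0.1302
top white 276 [0.5674 0.2374 0.1275] [0.1292 0.1311 0.1321] min [0.5515 0.2227 0.1172] max [0.5857 0.2552 0.1331]
   all max z 0.1331
side brown 105 [ 0.4976 -0.199   0.1224] [0.1232 0.1245 0.1251] min [ 0.4827 -0.2172  0.117 ] max [ 0.5121 -0.1869  0.1258]
   all max z 0.1258
side blue 177 [0.6021 0.022  0.1247] [0.1259 0.1271 0.1277] min [0.5875 0.0033 0.117 ] max [0.6185 0.0342 0.1282]
   all max z 0.1282
side white 428 [0.5657 0.2467 0.1263] [0.1284 0.13   0.1304] min [0.5502 0.2275 0.1171] max [0.5845 0.2607 0.1311]
   all max z 0.1311
```

View pics/z2.png

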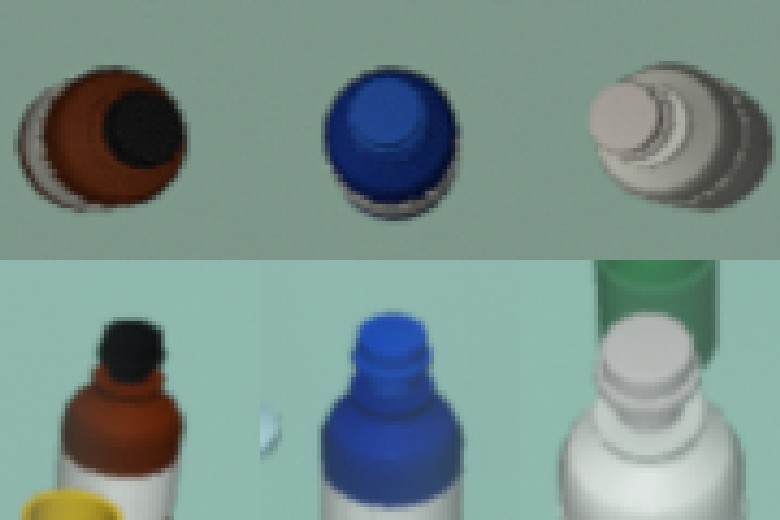

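The crops show each cap's flat top clearly in both views, and all three stand proud. Next I'll take the centres of the flat faces only.

Run:
```python
import cv2,numpy as np
T={n:np.load(f'pics/{n}0.npz') for n in ['top','side']}
for n,c in T.items():
    v,u=np.mgrid[0:400,0:640].astype(float);d=c['d'].astype(float)
    x=np.linalg.inv(c['mtx'])@np.stack([(u*d).ravel(),(v*d).ravel(),d.ravel()])
    X=(c['R'].T@(x-c['t'][:,None])).T.reshape(400,640,3)
    for nm,(cx,cy) in dict(brown=(.499,-.203),blue=(.6034,.017),white=(.567,.240)).items():
        P=X[(np.hypot(X[...,0]-cx,X[...,1]-cy)<.03)&(X[...,2]>.117)&(X[...,2]<.14)]
        h=np.histogram(P[:,2],bins=np.arange(.117,.136,.001))[0]
        zt=np.median(P[P[:,2]>np.percentile(P[:,2],30)][:,2])
        Q=P[abs(P[:,2]-zt)<.0025]
        (a,b),r=cv2.minEnclosingCircle((Q[:,:2]*1000).astype(np.float32))
        print(n,nm,len(Q),'zt',zt.round(4),'mean',Q.mean(0).round(4),'circ',round(a,1),round(b,1),'r',round(r,1),h)
# tool axes
from rig import bot
from scipy.spatial.transform import Rotation as R
s=bot.read_state();print(R.from_quat(s['tool_rot']).as_matrix().round(3),s['position'],s['time'],s['ft_force'])
```

```text
top brown 206 zt 0.1253 mean [ 0.4991 -0.2057  0.125 ] circ 499.0 -205.6 r 15.2 [ 5  4  3  4  3  7 36 76 59 28  5  3  0  0  0  0  0  0  0]
top blue 190 zt 0.1277 mean [0.6046 0.0151 0.1275] circ 604.4 15.5 r 15.1 [ 9  3  4  7  0  2  1  6 20 43 74 37 18  1  0  0  0  0  0]
top white 203 zt 0.1297 mean [0.5683 0.2396 0.1297] circ 567.9 239.6 r 15.6 [14  8 15  8  4  2  3  4  1 10 17 40 71 49 21  8  1  0  0]
side brown 80 zt 0.1238 mean [ 0.4979 -0.2011  0.1236] circ 498.2 -202.7 r 16.4 [ 9  4  8  3  7 15 27 25  7  0  0  0  0  0  0  0  0  0  0]
side blue 128 zt 0.1263 mean [0.603  0.0195 0.1262] circ 603.9 18.5 r 16.3 [11  3  7  6  4 12  6 11 33 62 19  3  0  0  0  0  0  0  0]
side white 281 zt 0.129 mean [0.5669 0.2436 0.129 ] circ 567.2 242.7 r 15.5 [ 17  27  28  13   9  10  12  17   7  12  32 103  98  42   1   0   0   0
   0]
[[-0.001  0.449 -0.893]
 [ 0.001 -0.893 -0.449]
 [-1.    -0.002  0.   ]] [ 0.30293239 -0.60265888  0.24681379] 0.1 [-0.46437699  0.17630729 -0.26568738]
```

Run:
```python
import numpy as np,cv2
c=np.load('pics/side0.npz')
for u,v in [(455,95),(452,85),(468,50),(472,10),(510,30),(515,55),(490,15),(487,45),(472,72),(450,60)]:
    d=float(c['d'][v,u]);x=np.linalg.inv(c['mtx'])@[u*d,v*d,d];print(u,v,round(d,3),(c['R'].T@(x-c['t'])).round(3))
cv2.imwrite('pics/z3.png',cv2.resize(c['p'][0:120,400:560,::-1],(800,600)))
```

```text
455 95 1.43 [ 0.37  -0.828  0.027]
452 85 1.426 [ 0.386 -0.839  0.057]
468 50 1.486 [ 0.349 -0.988  0.139]
472 10 1.287 [ 0.368 -0.843  0.296]
510 30 1.002 [ 0.286 -0.516  0.313]
515 55 2.161 [ 0.072 -1.777 -0.072]
490 15 1.102 [ 0.329 -0.638  0.322]
487 45 1.145 [ 0.32  -0.638  0.245]
472 72 1.638 [ 0.312 -1.109  0.025]
450 60 2.271 [ 0.392 -1.783 -0.125]
```

View pics/z3.png

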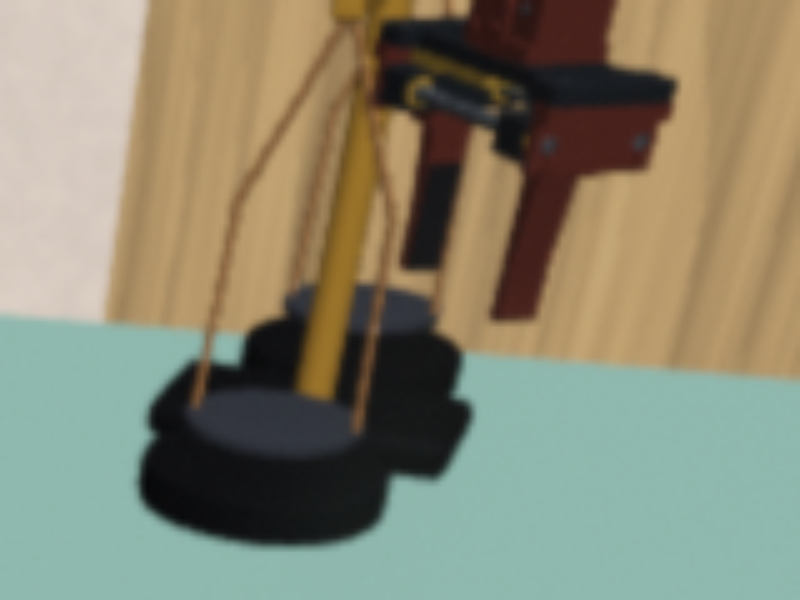

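The picture shows a balance behind the gripper at y < -0.82, so moving towards the bottles heads away from it. I'll close the jaw and travel to above brown.

{"method": "servo_tool", "body": {
  "deltas": [
    [0, -0.024, -0.032, 0],
    [0, -0.024, -0.032, 0],
    [0, -0.024, -0.032, 0],
    [0, -0.024, -0.032, 0],
    [0, -0.024, -0.032, 0]
  ],
  "jaw": 1,
  "newtons": 20
}}

```text
time: 0.52
position: [0.3925, -0.4221, 0.2473]
tool_rot: [-0.688, -0.163, 0.688, -0.163]
ft_force: [0.2, 0.4, -0.5]
width: 0.0582
```

{"method": "servo_tool", "body": {
  "deltas": [
    [0, -0.024, -0.032, 0],
    [0, -0.024, -0.032, 0],
    [0, -0.024, -0.032, 0],
    [0, -0.024, -0.032, 0],
    [0, -0.024, -0.032, 0]
  ]
}}

```text
time: 0.93
position: [0.4815, -0.243, 0.2475]
tool_rot: [-0.688, -0.163, 0.688, -0.163]
ft_force: [1.6, -0.6, -0.2]
width: 0.0246
```

{"method": "servo_tool", "body": {
  "deltas": [
    [0.01, 0, 0, 0],
    [0.01, 0, 0, 0],
    [0, 0, 0, 0]
  ]
}}

```text
time: 1.18
position: [0.4797, -0.2449, 0.2254]
tool_rot: [-0.687, -0.164, 0.689, -0.163]
ft_force: [0.0, 0.0, -0.6]
width: 0.0044
```

{"method": "servo_tool", "body": {
  "deltas": [
    [0, -0.014, -0.0175, 0],
    [0, -0.014, -0.0175, 0],
    [0.018, 0, 0, 0],
    [0.018, 0, 0, 0],
    [0, 0, 0, 0]
  ]
}}

```text
time: 1.6
position: [0.4973, -0.2053, 0.1886]
tool_rot: [-0.686, -0.163, 0.69, -0.161]
ft_force: [-1.2, 0.4, -0.4]
width: 0.0007
```

Run:
```python
from rig import bot, imaging
import cv2,numpy as np
o=[]
for n,(x,y) in {'top':(428,250),'side':(396,150)}.items():
    p,d=imaging.read_camera(n);o.append(cv2.resize(p[y-50:y+50,x-50:x+50,::-1],(400,400)))
cv2.imwrite('pics/b1.png',np.hstack(o));s=bot.read_state();print(s['position'],s['width'],s['ft_force'],s['time'])
```

```text
[ 0.49888178 -0.20576464  0.19130162] 0.0003789796071459946 [ 0.51196358  0.15537546 -0.09576471] 1.7
```

View pics/b1.png

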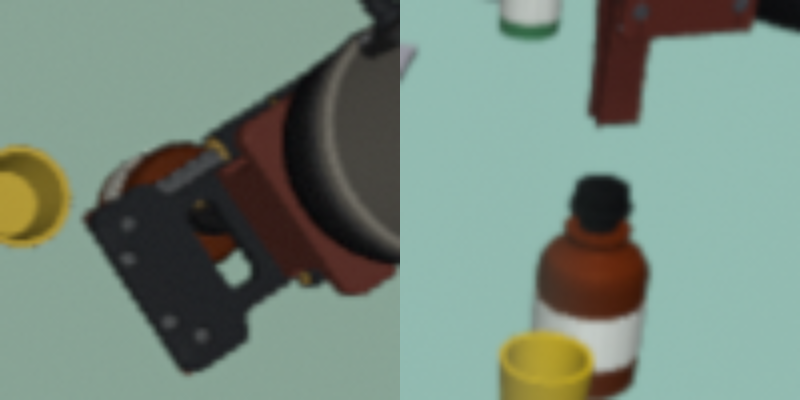

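The side view shows the fingertips, at about (610,120) in the crop, directly over the black cap with clear space below. I'll descend in short steps.

{"method": "servo_tool", "body": {
  "deltas": [
    [0.012, 0, 0, 0],
    [0.012, 0, 0, 0],
    [0.01, 0, 0, 0],
    [0, 0, 0, 0]
  ]
}}

```text
time: 2.03
position: [0.499, -0.2049, 0.1567]
tool_rot: [-0.687, -0.163, 0.689, -0.162]
ft_force: [-0.4, 0.0, 0.3]
width: 0.0004
```

{"method": "servo_tool", "body": {
  "deltas": [
    [0.003, 0, 0, 0],
    [0.003, 0, 0, 0],
    [0.003, 0, 0, 0],
    [0, 0, 0, 0],
    [0, 0, 0, 0]
  ]
}}

```text
time: 2.45
position: [0.5005, -0.2046, 0.1492]
tool_rot: [0.688, 0.163, -0.688, 0.163]
ft_force: [0.9, -0.6, 2.0]
width: 0.0007
```

{"method": "servo_tool", "body": {
  "deltas": [
    [0.001, 0, 0, 0],
    [0.001, 0, 0, 0],
    [0.001, 0, 0, 0],
    [0.001, 0, 0, 0],
    [0, 0, 0, 0]
  ]
}}

```text
time: 2.87
position: [0.5003, -0.2044, 0.1447]
tool_rot: [0.688, 0.163, -0.688, 0.163]
ft_force: [1.9, -1.2, 3.6]
width: 0.0005
```

{"method": "servo_tool", "body": {
  "deltas": [
    [0.001, 0, 0, 0],
    [0.001, 0, 0, 0],
    [0.001, 0, 0, 0],
    [0.001, 0, 0, 0],
    [0, 0, 0, 0]
  ]
}}

```text
time: 3.28
position: [0.5001, -0.2041, 0.1405]
tool_rot: [0.688, 0.163, -0.688, 0.163]
ft_force: [1.2, -0.6, 4.1]
width: 0.0005
```

{"method": "servo_tool", "body": {
  "deltas": [
    [0.001, 0, 0, 0],
    [0.001, 0, 0, 0],
    [0, 0, 0, 0]
  ]
}}

```text
time: 3.53
position: [0.5004, -0.2044, 0.1389]
tool_rot: [0.688, 0.163, -0.688, 0.163]
ft_force: [0.7, -0.9, 6.1]
width: 0.0008
```

{"method": "servo_tool", "body": {
  "deltas": [
    [0.001, 0, 0, 0],
    [0.001, 0, 0, 0],
    [0, 0, 0, 0],
    [0, 0, 0, 0]
  ]
}}

```text
time: 3.87
position: [0.5005, -0.2045, 0.1374]
tool_rot: [0.688, 0.163, -0.688, 0.163]
ft_force: [0.7, -1.5, 10.1]
width: 0.0007
```

Force is climbing at about 2.5 N/mm with the cap top at an inferred 116 mm, so brown is home. I'll lift and go to blue.

{"method": "servo_tool", "body": {
  "deltas": [
    [-0.005, 0, 0, 0],
    [-0.015, 0, 0, 0],
    [-0.02, 0, 0, 0],
    [-0.02, 0, 0, 0],
    [0, 0, 0, 0]
  ]
}}

```text
time: 4.28
position: [0.5009, -0.2041, 0.1992]
tool_rot: [0.689, 0.163, -0.687, 0.164]
ft_force: [-0.0, -0.7, 0.0]
width: 0.0008
```

{"method": "servo_tool", "body": {
  "deltas": [
    [0, -0.022, -0.027, 0],
    [0, -0.022, -0.027, 0],
    [0, -0.022, -0.027, 0],
    [0, -0.022, -0.027, 0],
    [0, -0.022, -0.027, 0]
  ]
}}

```text
time: 4.7
position: [0.5703, -0.0435, 0.1952]
tool_rot: [-0.687, -0.164, 0.689, -0.163]
ft_force: [1.3, -0.5, -0.6]
width: 0.0005
```

{"method": "servo_tool", "body": {
  "deltas": [
    [0, -0.022, -0.027, 0],
    [0, -0.02, -0.027, 0],
    [0, 0, 0, 0],
    [0, 0, 0, 0]
  ]
}}

```text
time: 5.03
position: [0.5997, 0.0193, 0.195]
tool_rot: [-0.687, -0.165, 0.689, -0.164]
ft_force: [0.0, -0.1, -0.4]
width: 0.0005
```

Run:
```python
from rig import bot, imaging
import cv2,numpy as np
o=[]
p,d=imaging.read_camera('side');cv2.imwrite('pics/b2.png',p[:,:,::-1]);c=imaging.get_calibration('side')
v,u=np.mgrid[0:400,0:640].astype(float);d=d.astype(float)
x=np.linalg.inv(c['mtx'])@np.stack([(u*d).ravel(),(v*d).ravel(),d.ravel()])
X=(c['R'].T@(x-c['t'][:,None])).T
P=X[(np.hypot(X[:,0]-.499,X[:,1]+.204)<.025)&(X[:,2]>.1)&(X[:,2]<.14)]
print(np.percentile(P[:,2],[50,70,90,97]) if len(P) else 'occl',len(P));s=bot.read_state();print(s['position'],s['ft_force'],s['time'])
```

```text
[0.11193163 0.11425382 0.11509645 0.11573026] 160
[0.59938611 0.01689726 0.1950779 ] [-0.02503797  0.17830916 -1.03509721] 5.0833
```

View pics/b2.png

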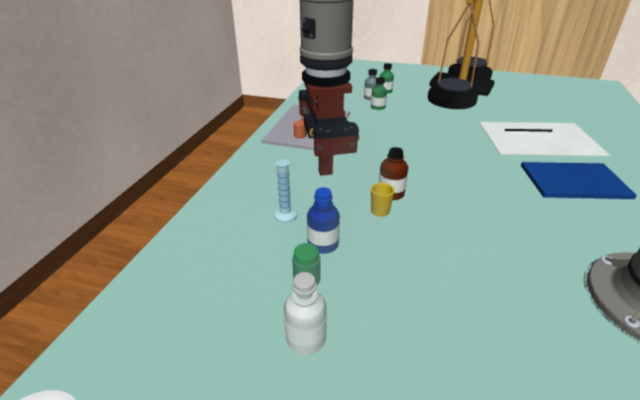

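In the side view, brown's stopper sits flush with its top at about 115 mm, and everything else is undisturbed. The fingertips at (326,172) are above the blue cap at (323,195). I'll correct 4 mm in x and descend.

{"method": "servo_tool", "body": {
  "deltas": [
    [0.01, 0.002, -0.004, 0],
    [0.014, 0, 0, 0],
    [0.012, 0, 0, 0],
    [0, 0, 0, 0],
    [0, 0, 0, 0]
  ]
}}

```text
time: 5.5
position: [0.6041, 0.0153, 0.1594]
tool_rot: [-0.687, -0.163, 0.689, -0.163]
ft_force: [-0.0, 0.9, -0.8]
width: 0.0005
```

{"method": "servo_tool", "body": {
  "deltas": [
    [0.002, 0, 0, 0],
    [0.002, 0, 0, 0],
    [0.002, 0, 0, 0],
    [0.001, 0, 0, 0],
    [0, 0, 0, 0]
  ]
}}

```text
time: 5.92
position: [0.605, 0.0165, 0.1537]
tool_rot: [0.688, 0.163, -0.688, 0.163]
ft_force: [0.7, -0.2, 0.1]
width: 0.0004
```

{"method": "servo_tool", "body": {
  "deltas": [
    [0.001, 0, 0, 0],
    [0.001, 0, 0, 0],
    [0.001, 0, 0, 0],
    [0.001, 0, 0, 0],
    [0, 0, 0, 0]
  ]
}}

```text
time: 6.33
position: [0.6053, 0.0166, 0.1499]
tool_rot: [0.688, 0.163, -0.688, 0.163]
ft_force: [-0.4, -0.5, 3.7]
width: 0.0004
```

{"method": "servo_tool", "body": {
  "deltas": [
    [0.001, 0, 0, 0],
    [0.001, 0, 0, 0],
    [0.001, 0, 0, 0],
    [0, 0, 0, 0]
  ]
}}

```text
time: 6.67
position: [0.6052, 0.0165, 0.1466]
tool_rot: [0.688, 0.163, -0.688, 0.163]
ft_force: [0.4, -0.3, 3.4]
width: 0.0004
```

{"method": "servo_tool", "body": {
  "deltas": [
    [0.001, 0, 0, 0],
    [0.001, 0, 0, 0],
    [0.001, 0, 0, 0],
    [0.001, 0, 0, 0],
    [0, 0, 0, 0]
  ]
}}

```text
time: 7.08
position: [0.6052, 0.0165, 0.1425]
tool_rot: [0.688, 0.163, -0.688, 0.163]
ft_force: [0.6, -0.8, 3.3]
width: 0.0005
```

{"method": "servo_tool", "body": {
  "deltas": [
    [0.001, 0, 0, 0],
    [0.001, 0, 0, 0],
    [0.001, 0, 0, 0],
    [0, 0, 0, 0],
    [0, 0, 0, 0]
  ]
}}

```text
time: 7.5
position: [0.6053, 0.0165, 0.1398]
tool_rot: [0.688, 0.163, -0.688, 0.163]
ft_force: [0.5, -0.7, 4.4]
width: 0.0007
```

{"method": "servo_tool", "body": {
  "deltas": [
    [0.001, 0, 0, 0],
    [0.001, 0, 0, 0],
    [0, 0, 0, 0],
    [0, 0, 0, 0]
  ]
}}

```text
time: 7.83
position: [0.6053, 0.0166, 0.1382]
tool_rot: [0.688, 0.163, -0.688, 0.163]
ft_force: [-1.8, 0.3, 7.1]
width: 0.0006
```

{"method": "servo_tool", "body": {
  "deltas": [
    [0.001, 0, 0, 0],
    [0.0005, 0, 0, 0],
    [0, 0, 0, 0],
    [0, 0, 0, 0]
  ]
}}

```text
time: 8.17
position: [0.6053, 0.0166, 0.1371]
tool_rot: [0.688, 0.163, -0.688, 0.163]
ft_force: [-0.8, -0.3, 11.2]
width: 0.0006
```

Blue is home by the same evidence: a stiff rise to 11 N with the inferred top at 116.5 mm. I'll lift and go to white.

{"method": "servo_tool", "body": {
  "deltas": [
    [-0.005, 0, 0, 0],
    [-0.015, 0, 0, 0],
    [-0.02, 0, 0, 0],
    [-0.02, 0, 0, 0],
    [0, 0, 0, 0]
  ]
}}

```text
time: 8.58
position: [0.6064, 0.0165, 0.1991]
tool_rot: [0.689, 0.163, -0.687, 0.163]
ft_force: [0.8, -0.0, 0.2]
width: 0.0004
```

{"method": "servo_tool", "body": {
  "deltas": [
    [0, -0.036, -0.011, 0],
    [0, -0.036, -0.011, 0],
    [0, -0.036, -0.011, 0],
    [0, -0.036, -0.011, 0],
    [0, -0.036, -0.011, 0]
  ]
}}

```text
time: 9.0
position: [0.572, 0.203, 0.1947]
tool_rot: [-0.687, -0.163, 0.689, -0.163]
ft_force: [0.1, 0.8, 0.4]
width: 0.0007
```

{"method": "servo_tool", "body": {
  "deltas": [
    [0, -0.036, -0.011, 0],
    [0, 0, 0, 0],
    [0, 0, 0, 0]
  ]
}}

```text
time: 9.25
position: [0.5651, 0.2419, 0.1947]
tool_rot: [-0.687, -0.165, 0.688, -0.165]
ft_force: [0.9, -0.8, -0.1]
width: 0.0004
```

Run:
```python
from rig import bot, imaging
import cv2,numpy as np
for n in ['side','top']:
    p,d=imaging.read_camera(n);cv2.imwrite(f'pics/b3{n}.png',p[:,:,::-1]);c=imaging.get_calibration(n)
    v,u=np.mgrid[0:400,0:640].astype(float);d=d.astype(float)
    x=np.linalg.inv(c['mtx'])@np.stack([(u*d).ravel(),(v*d).ravel(),d.ravel()])
    X=(c['R'].T@(x-c['t'][:,None])).T
    for a,b in [(.499,-.204),(.604,.017)]:
        P=X[(np.hypot(X[:,0]-a,X[:,1]-b)<.025)&(X[:,2]>.1)&(X[:,2]<.14)]
        print(n,a,np.percentile(P[:,2],[50,70,90,97]) if len(P) else 'occl',len(P))
s=bot.read_state();print(s['position'],s['ft_force'],s['time'])
```

```text
side 0.499 [0.11153009 0.1140639  0.11527901 0.11569625] 164
side 0.604 occl 0
top 0.499 [0.11532627 0.11622761 0.11702252 0.11789321] 292
top 0.604 [0.11546749 0.11623872 0.11723808 0.11812289] 257
[0.56671185 0.23772694 0.19491105] [-0.24652398 -0.80414065  0.2316167 ] 9.35
```

View pics/b3side.png

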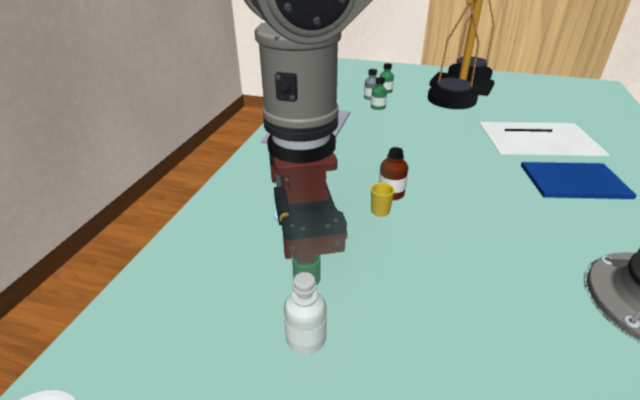

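Both finished stoppers measure 116 mm in the top view. In the side picture the gripper body hides the fingertips above the white cap at (304,283), but the measured TCP is within 3 mm of the cap centre. I'll descend.

{"method": "servo_tool", "body": {
  "deltas": [
    [0.01, -0.002, -0.002, 0],
    [0.013, 0, 0, 0],
    [0.012, 0, 0, 0],
    [0, 0, 0, 0],
    [0, 0, 0, 0]
  ]
}}

```text
time: 9.77
position: [0.5672, 0.2408, 0.1595]
tool_rot: [-0.687, -0.163, 0.689, -0.163]
ft_force: [-1.2, -0.4, -0.2]
width: 0.0006
```

{"method": "servo_tool", "body": {
  "deltas": [
    [0.002, 0, 0, 0],
    [0.002, 0, 0, 0],
    [0.002, 0, 0, 0],
    [0.001, 0, 0, 0],
    [0, 0, 0, 0]
  ]
}}

```text
time: 10.18
position: [0.5682, 0.2419, 0.1545]
tool_rot: [0.688, 0.163, -0.688, 0.163]
ft_force: [-0.6, -0.4, 1.6]
width: 0.0003
```

{"method": "servo_tool", "body": {
  "deltas": [
    [0.001, 0, 0, 0],
    [0.001, 0, 0, 0],
    [0.001, 0, 0, 0],
    [0.001, 0, 0, 0],
    [0, 0, 0, 0]
  ]
}}

```text
time: 10.6
position: [0.5682, 0.2419, 0.1502]
tool_rot: [0.688, 0.163, -0.688, 0.163]
ft_force: [0.4, 0.4, 3.8]
width: 0.0004
```

{"method": "servo_tool", "body": {
  "deltas": [
    [0.001, 0, 0, 0],
    [0.001, 0, 0, 0],
    [0.001, 0, 0, 0],
    [0.001, 0, 0, 0],
    [0, 0, 0, 0]
  ]
}}

```text
time: 11.02
position: [0.5681, 0.2419, 0.146]
tool_rot: [0.688, 0.163, -0.688, 0.163]
ft_force: [0.4, 0.4, 3.1]
width: 0.0006
```

{"method": "servo_tool", "body": {
  "deltas": [
    [0.001, 0, 0, 0],
    [0.001, 0, 0, 0],
    [0.001, 0, 0, 0],
    [0.001, 0, 0, 0],
    [0, 0, 0, 0]
  ]
}}

```text
time: 11.43
position: [0.568, 0.2419, 0.142]
tool_rot: [0.688, 0.163, -0.688, 0.163]
ft_force: [0.9, 1.4, 3.2]
width: 0.0007
```

{"method": "servo_tool", "body": {
  "deltas": [
    [0.001, 0, 0, 0],
    [0.001, 0, 0, 0],
    [0.001, 0, 0, 0],
    [0, 0, 0, 0],
    [0, 0, 0, 0]
  ]
}}

```text
time: 11.85
position: [0.5681, 0.2419, 0.1393]
tool_rot: [0.688, 0.163, -0.688, 0.163]
ft_force: [1.1, 0.2, 5.2]
width: 0.0007
```

{"method": "servo_tool", "body": {
  "deltas": [
    [0.001, 0, 0, 0],
    [0.001, 0, 0, 0],
    [0, 0, 0, 0],
    [0, 0, 0, 0]
  ]
}}

```text
time: 12.18
position: [0.5682, 0.2419, 0.1378]
tool_rot: [0.688, 0.163, -0.688, 0.163]
ft_force: [0.1, -0.0, 8.7]
width: 0.0002
```

{"method": "servo_tool", "body": {
  "deltas": [
    [0.0007, 0, 0, 0],
    [0, 0, 0, 0],
    [0, 0, 0, 0]
  ]
}}

```text
time: 12.43
position: [0.5682, 0.242, 0.1373]
tool_rot: [0.688, 0.163, -0.688, 0.163]
ft_force: [0.5, -0.3, 10.2]
width: 0.0006
```

{"method": "servo_tool", "body": {
  "deltas": [
    [-0.005, 0, 0, 0],
    [-0.015, 0, 0, 0],
    [-0.03, 0, 0, 0],
    [-0.03, 0, 0, 0],
    [-0.03, 0, 0, 0]
  ]
}}

```text
time: 12.85
position: [0.5664, 0.2411, 0.2461]
tool_rot: [-0.686, -0.163, 0.69, -0.164]
ft_force: [-0.1, 0.3, -0.2]
width: 0.0008
```

{"method": "servo_tool", "body": {
  "deltas": [
    [0, 0, 0.04, 0],
    [0, 0, 0.04, 0],
    [0, 0, 0.04, 0],
    [0, 0, 0, 0],
    [0, 0, 0, 0]
  ]
}}

```text
time: 13.27
position: [0.458, 0.1861, 0.2455]
tool_rot: [-0.687, -0.162, 0.689, -0.164]
ft_force: [-0.2, 0.2, 0.6]
width: 0.0003
```

Run:
```python
from rig import bot, imaging
import cv2,numpy as np
for n in ['side','top']:
    p,d=imaging.read_camera(n);cv2.imwrite(f'pics/b4{n}.png',p[:,:,::-1]);c=imaging.get_calibration(n)
    v,u=np.mgrid[0:400,0:640].astype(float);d=d.astype(float)
    x=np.linalg.inv(c['mtx'])@np.stack([(u*d).ravel(),(v*d).ravel(),d.ravel()])
    X=(c['R'].T@(x-c['t'][:,None])).T
    for a,b in [(.499,-.204),(.604,.017),(.5675,.241)]:
        P=X[(np.hypot(X[:,0]-a,X[:,1]-b)<.03)&(X[:,2]>.11)&(X[:,2]<.14)]
        print(n,a,np.percentile(P[:,2],[50,70,90,97]).round(4) if len(P) else 'occl',len(P),P.mean(0).round(4) if len(P) else '')
s=bot.read_state();print(s['position'],s['ft_force'],s['time'])
```

```text
side 0.499 occl 0 
side 0.604 [0.1145 0.1151 0.1157 0.116 ] 148 [0.6023 0.0207 0.1142]
side 0.5675 [0.115  0.1155 0.1161 0.1165] 307 [0.5665 0.2446 0.1147]
top 0.499 [0.1161 0.1166 0.1174 0.1181] 215 [ 0.4991 -0.2053  0.1158]
top 0.604 [0.1157 0.1164 0.1173 0.1178] 202 [0.6041 0.0155 0.1156]
top 0.5675 [0.1157 0.1165 0.1171 0.1181] 214 [0.568  0.2392 0.1156]
[0.46100989 0.18805521 0.24637872] [ 0.37471008 -0.45276782 -0.04511989] 13.3667
```

View pics/b4side.png

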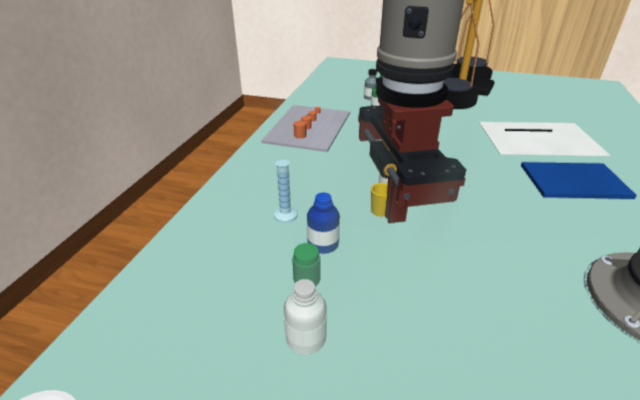

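View pics/b4top.png

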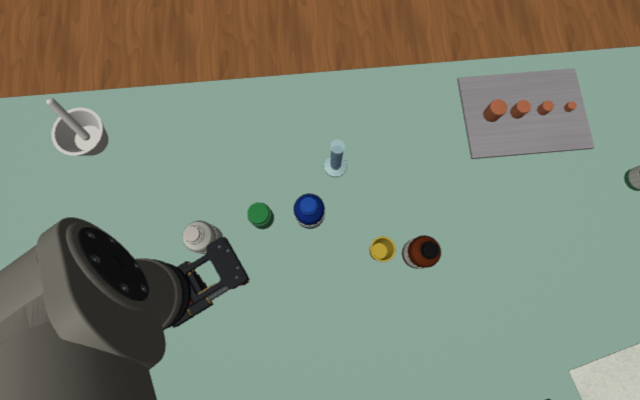

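All three stoppers are at about 116 mm in the top view, the bottles and bystanders are at the same pixels as at the start, and the gripper is in free air. I'll hand in.

```bash
python3 -c "
from rig import bot
print(bot.sign_off())"
```

```text
the job is handed in; nothing more can be done
None
```

I pressed the three stoppers home in order (brown, blue, white) with the closed fingertips. The highest wrist force I read was about 11 N, and I handed the job in at about 13.4 s.

- **Stoppers:** In the last top view the caps measured 115.7–116.1 mm high, against 116 mm when fully home. At each bottle the force stayed near 4 N while the stopper slid, then rose by about 2.5 N/mm or more once it met the stop.
- **Bottles and bystanders:** In the top view the stopper centres had moved by less than about 1 mm. The bottles, cup, jar and cylinder looked to be at the same places in the picture as at the start. I judged the cup, jar and cylinder by eye and did not measure them.
- **Gripper:** It was clear of everything, with the wrist force at about zero.
- **Disagreements:** The side camera read about 1 mm lower than the top camera, and up to 4–5 mm different in y. In the last side view the arm hid the brown bottle, so its final check rests on the top view. An earlier side view had shown it at about 115 mm.

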